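# Find and mark the balance point of a weighted bar

## Task

The wooden bar with the brass cap lies over the edge of the balance stand, propped level on two sanding blocks. Take both blocks out from under it and leave them on the table clear of the bar, so that the bar tips down onto its brass end; then nudge the bar along between the guide pins, without lifting it off the stand, until it balances level on the edge by itself. Last, swing the pointer fully across the bar to mark the spot, leaving the bar balanced and the other things on the table where they are.

Things in the scene. Friction and masses are not known exactly. Their poses are not given: they have to be found in the camera images.
- stand: Balance stand, fixed to the table: grey base 90 (x, -40 to +50) by 110 (y) by 6 mm. The bar lies over its steel edge along the stand's y axis, held sideways with 2 mm of play by four polished brass pins at x = +-19, y = +-46 mm, 50 mm tall. Origin: on the table under the middle of the edge; z up, x points away from the robot.
- edge (a point): Middle of the blunt steel edge's flat top, 29 mm above the table, 14 mm wide along y and 34 mm long along x; axes of the stand. A bar whose centre of mass is within 7 mm of this middle stays level, after some seconds of rocking; otherwise it tips by about 0.2 rad and its heavy end rests on the table. Friction at a pushing finger can hold the low end down: back off to see whether it balances.
- bar: Loose straight dark wooden bar 280 (y) by 28 (x) by 14 mm (z), the 30 mm at +y a flush brass cap, the last 12 mm at -y black. Origin: middle of its underside; y along the bar to the cap, z up. The cap is filled, its weight unknown: the centre of mass lies 15 to 45 mm from the middle towards the cap. It weighs 0.18 to 0.25 kg and slides under ordinary friction (below 2 N).
- bar_middle (a point): The bar's geometric middle, half-way up (7 mm above its underside).
- brass_end (a point): Middle of the end face of the brass cap; same axes as the bar.
- black_end (a point): Middle of the end face of the black end; same axes as the bar.
- block_a_centre (a point): Centre (half-way up) of the sanding block under the brass end: loose, 60 g, cork with grey paper, 92 long (its y axis) by 49 (x) by 29 mm high, lying across the bar; about 50 mm of its length sticks out from under the bar on the robot's side, where it can be grasped across its 49 mm.
- block_b_centre (a point): Centre of the second, equal sanding block, under the black end; same axes and placing.
- block_a: The sanding block under the brass end; origin in the middle of its underside.
- block_b: The sanding block under the black end; origin in the middle of its underside.
- pointer (a joint): Angle of the dark pointer arm, which swivels level on a post at stand x = +36, y = 0 mm: 0 = fully across the bar over the edge, at its stop, pointing along the stand's -x; it grows to 1.6 rad as the arm swings away towards the bar's black end (-y). It starts at 1.0 to 1.5 and stays where it is left; 0.6 N at the knob turns it. The arm's underside is 52 mm above the table, 9 mm over the bar.
- pointer_knob (a point): Centre of the upright red knob near the arm's tip (12 mm across, 18 mm tall, centre 63 mm above the table, top at 70 mm), 48 mm from the pivot; push it sideways to swing the pointer.
- tuner_centre (a point): Bystander: small dark tuner, 60 x 100 x 19 mm, behind the stand; its centre.
- wax_tin_centre (a point): Bystander: round green and white tin, 58 mm across, 22 mm tall, on the blue mat (6 mm thick, its near edge left of the stand); its centre.
- dropper_bottle_centre (a point): Bystander: amber dropper bottle, 33 mm across, 102 mm tall, to the right of the bench vice; point 40 mm above its foot.
- cork_bung_centre (a point): Bystander: tapered cork, 24 mm, left in front of the stand; its centre.
- masking_tape_centre (a point): Bystander: roll of masking tape, 100 mm across, 25 mm tall, on the blue mat; its centre.
There are look-alikes about, which are no part of the job. What is meant by the stand is not turquoise, and is the larger of those in its own colour.

How it is judged:
By the outcome, as a careful person would: the job done as asked, in the order asked, and still so for the second after the job is handed in, with the robot touching nothing.
It also fails if it takes over 72 s, if anything falls off the work surface, if the arm or the gripper's body presses on something with over 40 N, if the wrist force passes 120 N, or if a joint passes its speed limit or range.

## Robot

A 6-joint arm with a two-finger parallel gripper is mounted at the origin on a cart in front of the work surface, level with it; the furniture and walls round the work are solid. World frame = base frame: x ahead of the robot, y to its left, z up, the work surface at z = 0. Lengths are in m, angles in degrees, forces in N, time in s.
With the tool pointing down it reaches from about 0.3 to 0.75 m from the base axis. Payload 8.5 kg.
Tool frame: the origin (TCP) lies at the very end of the fingers, on their centre line; the grasp point (between the pads) lies 19 mm behind it; z points along the fingers, y is the line along which they close (so a half turn about z gives the same grasp; the last joint's range is limited). The gripper opens to 85 mm and grips with 20 to 120 N. Pads are 22 mm wide; open, the fingers measure 114 mm over their backs; the gripper's body (76 mm by 85 mm) begins 54 mm behind the grasp point. The pads swing forward as they close: fully open they stand 13 mm farther back than shut.
Start: joints at [57.45, 21.807, 74.336, -0, 83.858, -12.336], TCP at [0.19, 0.516, 0.231] pointing down, gripper open.
Joint ranges: [-178.18, 178.18], [-50.72, 133.34], [12.68, 142.11], [-81.47, 261.47], [9.98, 163.14], [-165.26, 165.26]. Speed limits (degrees/s): [136.94, 136.94, 180, 180, 180, 180].

## Interface

Orientations are given as a 3x3 rotation matrix whose columns are the frame's x, y, z axes.
In Python, from rig import env gives the robot as it stands.
- The arm moves only by the tool move_arm, never from a script. Its argument "plan" is a list of rows, each a list of 7 numbers: the turn, a rotation vector about the tool's x, y, z in degrees, then the shift along the tool's x, y, z in cm, then the gripper command: -1 is shut, 1 is fully open, values between are in proportion. In form: [[ax, ay, az, tx, ty, tz, jaw], ...]. A call has 1 to 5 rows; each row is the pose to reach, as a shift and turn from the pose commanded when the call began, along the tool's axes at that moment; what a row does not reach only later rows make up. A row lasts 1/10 s, in which the tool goes at most 50 mm and 8.59 degrees, less where a joint would pass 70% of its speed; a pose out of reach is approached as far as the arm can. A call with a gripper value outside its range is refused whole. The fingers move at their own pace and stop on an object; "squeeze" is the grip in N (left out, the last holds). Time passes only in rows, so rows that repeat a pose let the fingers close. It gives the time, the measured TCP pose, the force, the opening and the grip force at its end, in the units of the state.
- env.observe(): the state, without advancing time (a new reading comes with each control period).
- env.get_image(name): name is "scene" or "side" or "wrist"; returns a dict with "color" (480x640x3 uint8, red, green, blue), "fov_y" (degrees; the focal length in pixels is half the picture's height over the tangent of half this angle, whatever the lens; pixels are square), "cx", "cy" (the principal point, pixels), "R" (3x3) and "t" (3): a world point X has camera coordinates R X + t. Camera axes: x right, y down, z forward; pixel columns grow to the right and rows downward; lengths in m; the calibration is good to about 2 mm. A picture is of the moment at which its call begins. There is no depth.
- env.close_job(): hands the job in; it is judged then, once.
Trained networks look in a picture, given as the dict that the camera call returned (one of the last four; its "shot" number tells which), for a name from the list of things; names that differ only in an ending like _2 or _b are one class to them, and where a whole thing is asked for, a point or a joint stands for the part that bears it (a point fixed in the world has none). Each returns a list of dicts, best first, with "conf" (0 to 1); they miss things now and then, are a little off and sometimes report something else, mostly with a low value. They report only what shows in the picture. A call takes as long as a camera call. They do not tell look-alikes from the thing itself.
- env.outline_of(target, picture): "mask" (480x640 bool, what is visible of it) and "bbox" ([centre column, centre row, width, height] in pixels, round what is visible of it).
- env.tip_of(target, picture): "pixel" ([column, row] in pixels: a listed point, or the origin of a listed thing).
The state is a dict: "time_s": time; "q": joint angles; "qvel": joint speeds; "joint_efforts": joint torques, N m; "position": TCP position; "tool_rot": TCP orientation; "ft_force": force on the tool from outside, world axes, zero at the start; "wrist_torque": the same for the moment, N m; "grip_width": finger opening in m; "gripper_force": force on a finger pad.
Only numpy, scipy, OpenCV 4.12 (cv2) and the standard library are available. Lean on these libraries where they do the work, as an engineer would, in place of code of your own. Each camera call takes 0.05 s, during which the arm holds its last target. There are 200 camera calls.

## Working session

There is one attempt and no reset: what is moved stays moved. The work goes in short steps, Python scripts to look and compute and a tool call to move; the robot and the scene stay as the last step left them, time stands still between calls to the robot, and variables do not carry over. Pictures are saved under pics/ and viewed, at most 10 in all, crops included, and the job is handed in when it is done.

Besides the shell and the picture viewer there is one more tool, called after "Call:" as name(argument=value, ...) on one line, values as JSON. move_arm: Moves the arm, as the interface text tells. Its arguments: {"type":"object","properties":{"plan":{"type":"array"},"squeeze":{"type":"number"}},"required":["plan"]}

```bash
mkdir -p pics; cat > h.py <<'E'
import numpy as np, cv2
from rig import env
def ray(p,px):
    f=240/np.tan(np.radians(p["fov_y"])/2)
    d=np.array([(px[0]-p["cx"])/f,(px[1]-p["cy"])/f,1.])
    R=np.array(p["R"]);t=np.array(p["t"])
    return -R.T@t, R.T@d
def at(p,px,z):
    c,d=ray(p,px); return c+d*(z-c[2])/d[2]
def proj(p,X):
    f=240/np.tan(np.radians(p["fov_y"])/2)
    c=np.array(p["R"])@np.array(X)+np.array(p["t"]); return np.array([p["cx"]+f*c[0]/c[2],p["cy"]+f*c[1]/c[2]])
def save(p,n): cv2.imwrite("pics/"+n,p["color"][:,:,::-1])
def tip(n,p,z,k=3):
    for r in env.tip_of(n,p)[:k]: print(n,round(r["conf"],2),np.round(r["pixel"],0),np.round(at(p,r["pixel"],z)*1000)[:2])
E
python3 - <<'E'
from h import *
a=env.get_image("scene"); b=env.get_image("side")
cv2.imwrite("pics/scene0.png",a["color"][:,:,::-1]); cv2.imwrite("pics/side0.png",b["color"][:,:,::-1])
for nm,p in(("scene",a),("side",b)):
    print(nm,-np.array(p["R"]).T@np.array(p["t"]),p["fov_y"])
    for n,z in (("stand",0),("edge",.029),("bar_middle",.036),("brass_end",.036),("black_end",.036),("block_a_centre",.0145),("pointer_knob",.063)): tip(n,p,z)
o=env.observe();print(o["time_s"],o["tool_rot"],o["grip_width"])
E
```

```text
scene [-0.34051686 -0.38101737  1.13655201] 44.26551890148569
stand 0.95 [273. 318.] [335. 101.]
stand 0.91 [316. 254.] [563. 115.]
stand 0.79 [438. 278.] [ 654. -188.]
edge 0.68 [438. 267.] [ 659. -180.]
edge 0.64 [321. 248.] [565. 101.]
edge 0.61 [275. 310.] [339.  96.]
bar_middle 0.92 [316. 243.] [570. 119.]
bar_middle 0.4 [236. 195.] [612. 399.]
brass_end 0.6 [262. 228.] [543. 267.]
black_end 0.57 [366. 263.] [573. -23.]
block_a_centre 0.69 [277. 246.] [523. 209.]
pointer_knob 0.65 [340. 242.] [580.  57.]
pointer_knob 0.6 [272. 310.] [315.  89.]
pointer_knob 0.6 [440. 267.] [ 633. -189.]
side [1.61239284 0.02527396 0.79325499] 53.7385402873189
stand 0.81 [213. 285.] [ 656. -188.]
stand 0.6 [324. 260.] [568. 105.]
stand 0.6 [316. 218.] [346.  97.]
edge 0.73 [319. 208.] [337. 105.]
edge 0.63 [329. 246.] [541. 121.]
edge 0.59 [324. 251.] [566. 106.]
bar_middle 0.88 [329. 244.] [541. 121.]
bar_middle 0.57 [321. 259.] [611.  93.]
brass_end 0.72 [376. 241.] [536. 253.]
brass_end 0.64 [281. 262.] [615. -11.]
brass_end 0.23 [308. 243.] [534.  63.]
black_end 0.64 [275. 253.] [576. -29.]
block_a_centre 0.75 [359. 242.] [508. 210.]
pointer_knob 0.46 [360. 212.] [422. 222.]
pointer_knob 0.45 [307. 242.] [569.  60.]
pointer_knob 0.45 [314. 201.] [352.  91.]
0.8 [[-9.38417776e-01  3.45502645e-01 -1.06332713e-05]
 [ 3.45502645e-01  9.38417776e-01 -1.38839751e-05]
 [ 5.18150074e-06 -1.67027924e-05 -1.00000000e+00]] 0.08536153353333291
```

View pics/scene0.png

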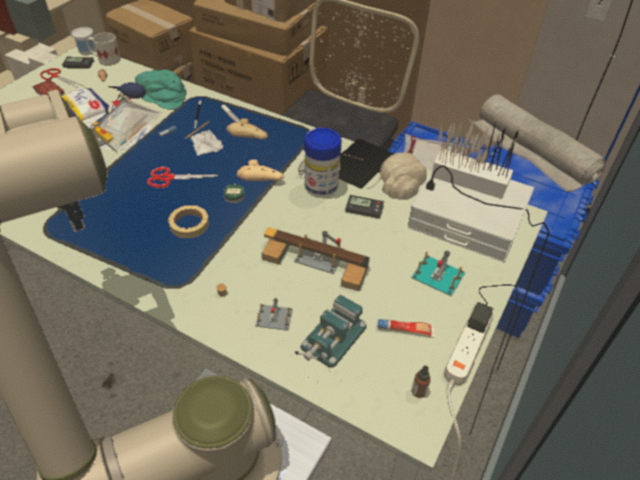

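View pics/side0.png

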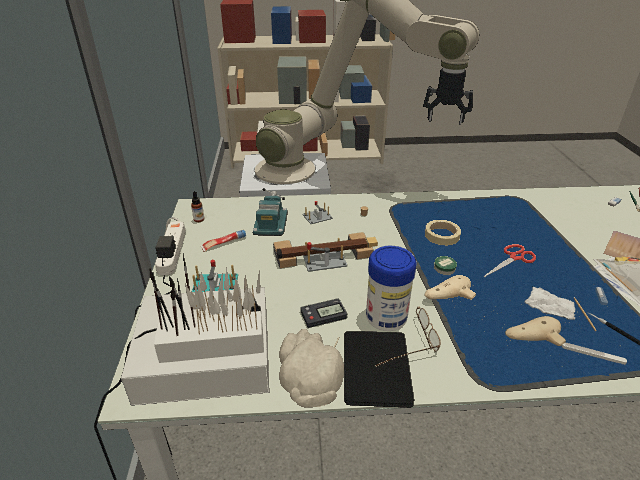

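Three stands appear in the scene view: grey at (316,254) with the bar on it, a smaller grey one at (273,316), and a turquoise one at (438,275). The larger grey one at (316,254), which carries the bar, fits the description. I'll confirm this in a crop.

```bash
python3 - <<'E'
import cv2
a=cv2.imread("pics/scene0.png")[200:340,230:390]
b=cv2.imread("pics/side0.png")[190:290,260:400]
cv2.imwrite("pics/crop0.png",cv2.resize(a,None,fx=4.2,fy=4.2,interpolation=cv2.INTER_CUBIC))
E
```

```text
(no output)
```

View pics/crop0.png

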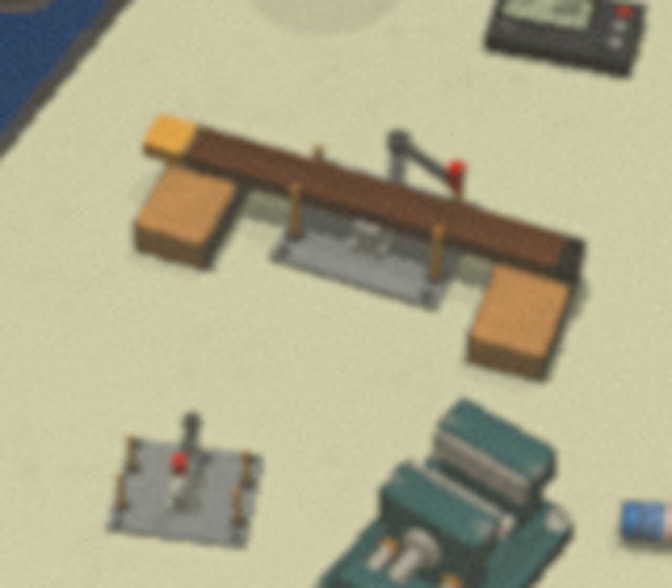

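Call:
move_arm(plan=[[0,0,0,-19.5,-13.9,-3.5,1],[0,0,0,-19.5,-13.9,-3.5,1],[0,0,0,-19.5,-13.9,-3.5,1],[0,0,0,-19.5,-13.9,-3.5,1],[0,0,0,-19.5,-13.9,-3.5,1]])

```text
time_s: 1.3
position: [0.3259, 0.3163, 0.2669]
tool_rot: [[-0.938, 0.346, 0.001], [0.346, 0.938, 0.0], [-0.001, 0.0, -1.0]]
ft_force: [0.8, 0.5, 0.3]
grip_width: 0.0852
gripper_force: 0.0
```

Call:
move_arm(plan=[[0,0,-26,-19.5,-13.9,-3.5,1],[0,0,-26,-19.5,-13.9,-3.5,1],[0,0,-26,-19.5,-13.9,-3.5,1],[0,0,-26,-19.5,-13.9,-3.5,1],[0,0,-26,-19.5,-13.9,-3.5,1]])

```text
time_s: 1.8
position: [0.4522, 0.1313, 0.2996]
tool_rot: [[-0.995, -0.103, 0.001], [-0.103, 0.995, 0.0], [-0.001, 0.0, -1.0]]
ft_force: [1.4, 0.7, 0.3]
grip_width: 0.0851
gripper_force: 0.0
```

The crop confirms it. The large grey stand lies under the bar, with the brass cap at the left and a block under each end. The small grey one, at crop (190,490), has no bar. Next is a look with the wrist camera.

```bash
python3 - <<'E'
from h import *
p=env.get_image("wrist"); save(p,"w1.png")
print(-np.array(p["R"]).T@np.array(p["t"]),p["fov_y"])
for n,z in (("stand",0),("edge",.029),("bar_middle",.036),("brass_end",.036),("black_end",.036),("block_a_centre",.0145),("pointer_knob",.063)): tip(n,p,z)
E
```

```text
[0.38586748 0.12474224 0.44239587] 70.83506899757009
stand 0.98 [292. 272.] [560. 105.]
stand 0.73 [ 91. 316.] [ 658. -179.]
stand 0.72 [300.  98.] [333.  96.]
edge 0.92 [295. 277.] [555. 110.]
edge 0.67 [ 73. 324.] [ 656. -185.]
edge 0.65 [302.  96.] [334. 100.]
bar_middle 0.93 [301. 283.] [559. 119.]
brass_end 0.84 [411. 274.] [533. 260.]
block_a_centre 0.71 [374. 260.] [525. 214.]
pointer_knob 0.73 [300.  86.] [329.  99.]
pointer_knob 0.69 [254. 302.] [580.  65.]
pointer_knob 0.51 [ 56. 330.] [ 644. -181.]
```

View pics/w1.png

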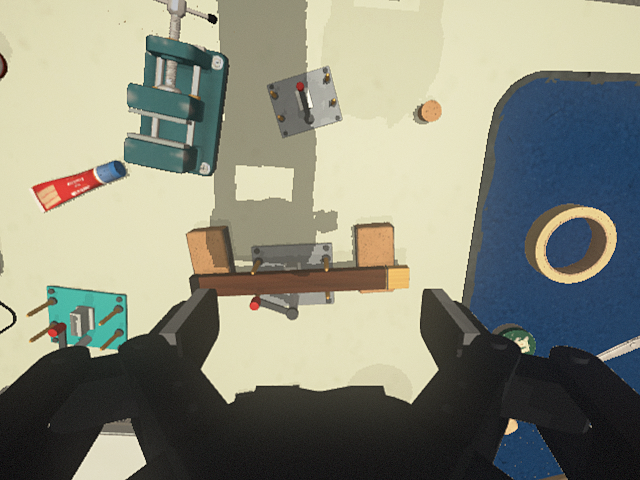

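The wrist view shows the bar from (191,285) black to (409,277) brass. Block A is at (375,257), block B at (209,252), and the knob at (254,304).

```bash
python3 - <<'E'
from h import *
p=env.get_image("wrist")
for n,z in (("bar",.043),("block_a",.029),("stand",.006)):
    for r in env.outline_of(n,p)[:3]:
        m=r["mask"].astype(np.uint8)
        c=max(cv2.findContours(m,cv2.RETR_EXTERNAL,cv2.CHAIN_APPROX_NONE)[0],key=cv2.contourArea)
        w=np.array([at(p,q[0],z)[:2]*1000 for q in c],np.float32)
        rc=cv2.minAreaRect(w); print(n,round(r["conf"],2),np.round(r["bbox"]),np.round(cv2.boxPoints(rc)).tolist(),np.round(rc[1]))
for px in [(191,276),(191,294),(409,267),(409,287)]: print("barcorner",px,np.round(at(p,px,.043)*1000))
E
```

```text
bar 0.82 [298. 281. 222.  35.] [[517.0, 252.0], [559.0, -24.0], [593.0, -19.0], [551.0, 258.0]] [ 35. 279.]
block_a 0.81 [374. 259.  40.  70.] [[469.0, 228.0], [478.0, 179.0], [534.0, 188.0], [525.0, 238.0]] [57. 50.]
block_a 0.67 [209. 250.  50.  50.] [[495.0, 22.0], [505.0, -35.0], [567.0, -23.0], [556.0, 33.0]] [63. 57.]
stand 0.93 [290. 282.  91.  78.] [[510.0, 155.0], [527.0, 45.0], [565.0, 51.0], [549.0, 161.0]] [ 39. 111.]
stand 0.65 [300. 104.  71.  71.] [[295.0, 127.0], [324.0, 54.0], [383.0, 78.0], [354.0, 150.0]] [64. 78.]
stand 0.65 [ 76. 320. 102.  58.] [[612.0, -265.0], [709.0, -268.0], [713.0, -126.0], [616.0, -123.0]] [143.  97.]
barcorner (191, 276) [560. -17.  43.]
barcorner (191, 294) [585. -17.  43.]
barcorner (409, 267) [520. 255.  43.]
barcorner (409, 287) [546. 260.  43.]
```

Call:
move_arm(plan=[[0,0,-3,-2.8,-11.8,18,1],[0,0,-3,-2.8,-11.8,18,1],[0,0,-3,-2.8,-11.8,18,1],[0,0,-3,-2.8,-11.8,18,1],[0,0,-3,-2.8,-11.8,18,1]])

```text
time_s: 2.9
position: [0.4903, 0.0171, 0.1157]
tool_rot: [[-0.988, -0.151, -0.005], [-0.151, 0.988, 0.001], [0.005, 0.002, -1.0]]
ft_force: [-0.3, -0.3, 0.6]
grip_width: 0.0853
gripper_force: 0.0
```

```bash
python3 - <<'E'
from h import *
p=env.get_image("wrist"); save(p,"w2.png")
o=env.observe();print(o["position"],np.round(o["tool_rot"],3).tolist())
for r in env.outline_of("block_b",p)[:3]:
    m=r["mask"].astype(np.uint8)
    c=max(cv2.findContours(m,cv2.RETR_EXTERNAL,cv2.CHAIN_APPROX_NONE)[0],key=cv2.contourArea)
    print(r["conf"],r["bbox"],cv2.approxPolyDP(c,5,True)[:,0].tolist(), [np.round(at(p,q[0],.029)[:2]*1000).tolist() for q in cv2.approxPolyDP(c,5,True)])
tip("block_b_centre",p,.0145); tip("black_end",p,.036)
E
```

```text
[0.49035862 0.01674598 0.11508629] [[-0.989, -0.151, -0.006], [-0.151, 0.989, 0.001], [0.006, 0.002, -1.0]]
0.97 [559.8, 293.1, 90.1, 79.1] [[606, 266], [580, 254], [523, 257], [513, 328], [594, 329]] [[476.0, 225.0], [470.0, 203.0], [478.0, 164.0], [534.0, 174.0], [525.0, 235.0]]
0.74 [282.0, 287.1, 69.6, 85.9] [[311, 248], [248, 255], [254, 329], [316, 329]] [[495.0, 12.0], [507.0, -31.0], [565.0, -21.0], [558.0, 26.0]]
block_b_centre 0.7 [436. 350.] [570. 127.]
block_b_centre 0.67 [282. 304.] [548.  -3.]
black_end 0.6 [250. 351.] [579. -21.]
black_end 0.29 [286. 296.] [531.  -0.]
```

View pics/w2.png

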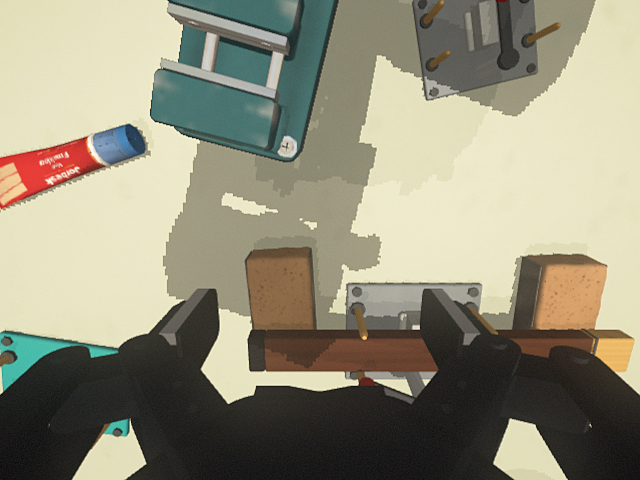

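Call:
move_arm(plan=[[0,0,-1.5,-2.7,-2.6,0,0.46],[0,0,-1.5,-2.7,-2.6,4,0.46],[0,0,-1.5,-2.7,-2.6,8,0.46],[0,0,-1.5,-2.7,-2.6,10,0.46],[0,0,-1.5,-2.7,-2.6,10,0.46]])

```text
time_s: 3.6
position: [0.5213, -0.002, 0.0183]
tool_rot: [[-0.984, -0.18, -0.002], [-0.18, 0.984, 0.001], [0.002, 0.001, -1.0]]
ft_force: [0.9, 0.0, 0.4]
grip_width: 0.0624
gripper_force: 0.0
```

```bash
python3 - <<'E'
from h import *
p=env.get_image("wrist"); save(p,"w3.png")
o=env.observe();print(o["position"],np.round(o["tool_rot"],3).tolist(),o["grip_width"])
E
```

```text
[ 0.52220464 -0.00229211  0.01989086] [[-0.984, -0.18, 0.0], [-0.18, 0.984, -0.0], [-0.0, -0.0, -1.0]] 0.06272522736838562
```

View pics/w3.png

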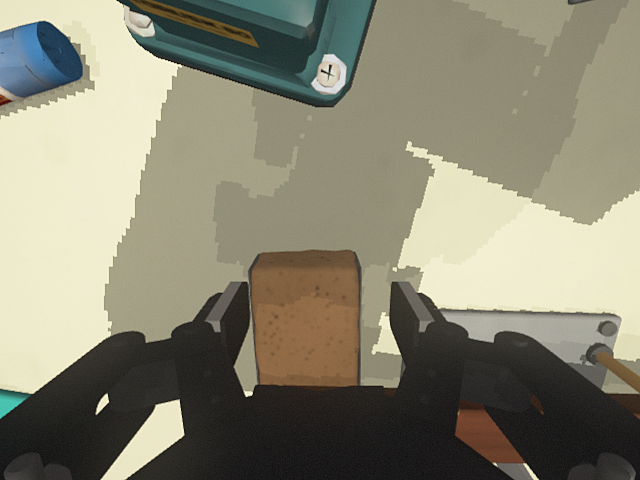

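Call:
move_arm(plan=[[0,0,0,0,-0.5,1.4,0.46],[0,0,0,0,-0.5,1.4,0],[0,0,0,0,-0.5,1.4,-0.2],[0,0,0,0,-0.5,1.4,-0.2],[0,0,0,0,-0.5,1.4,-0.2]], squeeze=30)

```text
time_s: 4.15
position: [0.5235, -0.0078, 0.0066]
tool_rot: [[-0.984, -0.179, 0.002], [-0.179, 0.984, -0.0], [-0.002, -0.001, -1.0]]
ft_force: [-1.4, 0.6, 7.0]
grip_width: 0.0475
gripper_force: 32.3
```

Call:
move_arm(plan=[[0,0,0,0,0,0,-0.2],[0,0,0,0,0,0,-0.2]])

```text
time_s: 4.35
position: [0.5235, -0.0078, 0.0066]
tool_rot: [[-0.984, -0.179, 0.002], [-0.179, 0.984, -0.0], [-0.002, -0.001, -1.0]]
ft_force: [-1.4, 0.8, 6.8]
grip_width: 0.0478
gripper_force: 32.3
```

Call:
move_arm(plan=[[0,0,0,1,0,0,-0.2],[0,0,0,2,0,0,-0.2],[0,0,0,3,0,0,-0.2],[0,0,0,4,0,0,-0.2],[0,0,0,5.1,0,0,-0.2]])

```text
time_s: 4.85
position: [0.4743, -0.0176, 0.0066]
tool_rot: [[-0.984, -0.178, 0.006], [-0.178, 0.984, -0.001], [-0.006, -0.002, -1.0]]
ft_force: [3.9, 0.4, 7.6]
grip_width: 0.0474
gripper_force: 32.1
```

Call:
move_arm(plan=[[0,0,0,0,0,0,-0.2],[0,0,0,0,0,-1.5,-0.2],[0,0,0,1.5,4,-1.5,-0.2],[0,0,0,3,8,-1.5,-0.2],[0,0,0,3,8,-1.5,-0.2]])

```text
time_s: 5.35
position: [0.425, 0.0593, 0.0204]
tool_rot: [[-0.983, -0.182, -0.004], [-0.182, 0.983, 0.001], [0.003, 0.001, -1.0]]
ft_force: [-0.7, 0.3, -0.4]
grip_width: 0.0473
gripper_force: 31.5
```

Call:
move_arm(plan=[[0,0,0,0,0,0.7,-0.2],[0,0,0,0,0,1.5,-0.2],[0,0,0,0,0,1.5,-0.2],[0,0,0,0,0,1.5,0.4],[0,0,0,0,0,1.5,0.4]])

```text
time_s: 5.85
position: [0.4291, 0.0556, 0.0047]
tool_rot: [[-0.984, -0.178, -0.0], [-0.178, 0.984, -0.0], [0.0, 0.0, -1.0]]
ft_force: [-0.0, -0.3, -0.1]
grip_width: 0.06
gripper_force: 0.0
```

```bash
python3 - <<'E'
from h import *
p=env.get_image("scene")
o=env.observe();print(o["position"],np.round(o["tool_rot"],3).tolist(),o["grip_width"],o["ft_force"])
for n,z in (("bar_middle",.036),("brass_end",.036),("black_end",.036),("block_a_centre",.0145)): tip(n,p,z)
E
```

```text
[0.42900315 0.05573316 0.00476345] [[-0.984, -0.178, -0.0], [-0.178, 0.984, -0.0], [0.0, 0.0, -1.0]] 0.06001872575731341 [ 0.22047401 -0.79917934 -0.07676955]
bar_middle 0.66 [279. 251.] [495. 185.]
black_end 0.91 [365. 261.] [577. -17.]
black_end 0.45 [312. 289.] [433.  50.]
block_a_centre 0.67 [277. 248.] [517. 206.]
```

Call:
move_arm(plan=[[0,0,0,0,0,-5,0.5],[0,0,0,-2,3,-8,0.5],[0,0,0,-5,7.5,-8,0.5],[0,0,0,-9.1,12,-8,0.5],[0,0,0,-9.1,13.8,-8,0.5]])

```text
time_s: 6.6
position: [0.4957, 0.2107, 0.0854]
tool_rot: [[-0.984, -0.179, 0.003], [-0.179, 0.984, 0.001], [-0.003, 0.0, -1.0]]
ft_force: [0.0, 0.4, 0.1]
grip_width: 0.0639
gripper_force: 0.0
```

Call:
move_arm(plan=[[0,0,0,0,0,0,0.5],[0,0,0,0,0,4,0.5],[0,0,0,0,0,6.2,0.5],[0,0,0,0,0,6.2,0.5]])

```text
time_s: 7.0
position: [0.4919, 0.2073, 0.0207]
tool_rot: [[-0.984, -0.178, -0.006], [-0.178, 0.984, -0.001], [0.006, -0.0, -1.0]]
ft_force: [-0.2, 0.6, 0.4]
grip_width: 0.0639
gripper_force: 0.0
```

```bash
python3 - <<'E'
from h import *
p=env.get_image("wrist"); save(p,"w4.png")
o=env.observe();print(o["position"],np.round(o["tool_rot"],3).tolist(),o["grip_width"])
E
```

```text
[0.49302628 0.20758562 0.02245646] [[-0.984, -0.178, -0.003], [-0.178, 0.984, -0.001], [0.003, -0.0, -1.0]] 0.064147410641515
```

View pics/w4.png

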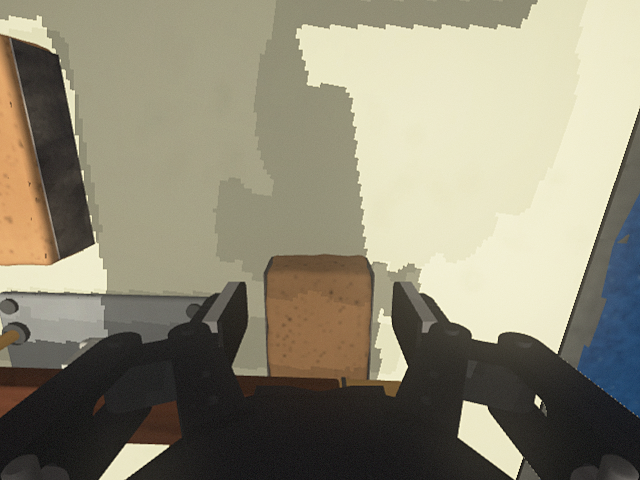

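Block A at (318,320) is centred between the pads.

Call:
move_arm(plan=[[0,0,0,0,0,1.5,0.4],[0,0,0,0,0,1.5,0],[0,0,0,0,0,1.5,-0.2],[0,0,0,0,0,1.5,-0.2],[0,0,0,0,0,1.5,-0.2]], squeeze=30)

```text
time_s: 7.55
position: [0.494, 0.2082, 0.0088]
tool_rot: [[-0.984, -0.178, 0.001], [-0.178, 0.984, 0.0], [-0.001, -0.0, -1.0]]
ft_force: [0.1, -0.7, -1.9]
grip_width: 0.0477
gripper_force: 32.0
```

Call:
move_arm(plan=[[0,0,0,0,0,0,-0.2],[0,0,0,1,0,0,-0.2],[0,0,0,2,0,0,-0.2],[0,0,0,3,0,0,-0.2],[0,0,0,4,0,0,-0.2]])

```text
time_s: 8.05
position: [0.4537, 0.2011, 0.0084]
tool_rot: [[-0.984, -0.179, 0.001], [-0.179, 0.984, 0.0], [-0.001, -0.0, -1.0]]
ft_force: [2.8, 0.5, 2.3]
grip_width: 0.0473
gripper_force: 32.4
```

Call:
move_arm(plan=[[0,0,0,1.5,0,0,-0.2],[0,0,0,3,0,0,-0.2],[0,0,0,4.5,0,0,-0.2],[0,0,0,4.5,0,0,0.4],[0,0,0,4.5,0,0,0.4]])

```text
time_s: 8.55
position: [0.4098, 0.1931, 0.0082]
tool_rot: [[-0.984, -0.179, -0.001], [-0.179, 0.984, -0.0], [0.001, 0.0, -1.0]]
ft_force: [0.2, 0.5, -0.0]
grip_width: 0.0594
gripper_force: 0.0
```

Call:
move_arm(plan=[[0,0,0,0,0,-5,0.4],[0,0,0,0,0,-10,0.4],[0,0,0,-2,2,-15,-1],[0,0,0,-2,3,-20,-1],[0,0,0,-2,3,-20,-1]])

```text
time_s: 9.05
position: [0.4266, 0.2277, 0.2133]
tool_rot: [[-0.984, -0.18, 0.01], [-0.18, 0.984, 0.003], [-0.01, 0.001, -1.0]]
ft_force: [0.0, -0.1, -0.0]
grip_width: 0.0164
gripper_force: 0.0
```

```bash
python3 - <<'E'
from h import *
p=env.get_image("wrist"); save(p,"w5.png")
o=env.observe();print(o["position"],np.round(o["tool_rot"],3).tolist(),o["grip_width"])
for n,z in (("stand",0),("edge",.029),("bar_middle",.034),("brass_end",.007),("black_end",.06),("block_a_centre",.0145),("pointer_knob",.063)): tip(n,p,z)
E
```

```text
[0.4259276  0.22720568 0.2115769 ] [[-0.984, -0.179, 0.007], [-0.179, 0.984, 0.002], [-0.007, 0.001, -1.0]] 0.008807021234681004
stand 0.68 [192. 300.] [560. 104.]
stand 0.67 [208.  92.] [334. 101.]
edge 0.85 [185. 311.] [557. 107.]
edge 0.83 [201.  90.] [335. 104.]
edge 0.17 [328. 303.] [521. 255.]
bar_middle 0.6 [153. 209.] [450.  69.]
bar_middle 0.59 [195. 317.] [559. 119.]
brass_end 0.85 [326. 306.] [536. 256.]
black_end 0.71 [ 45. 328.] [582. -17.]
black_end 0.42 [189. 314.] [541. 121.]
pointer_knob 0.92 [129. 342.] [581.  66.]
pointer_knob 0.75 [187.  75.] [329. 103.]
pointer_knob 0.35 [358. 121.] [338. 244.]
```

View pics/w5.png

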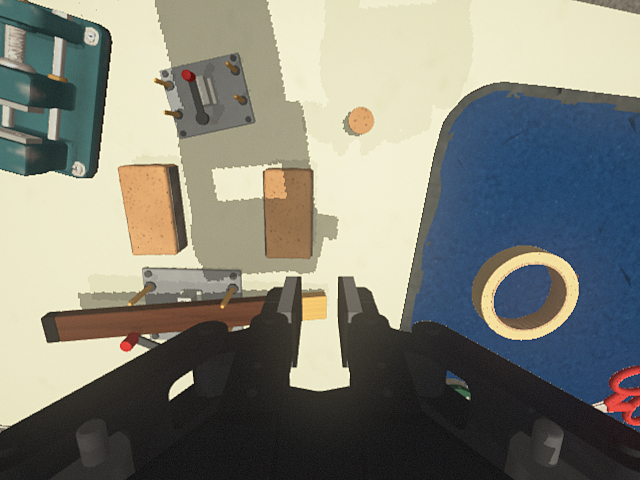

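The bar now rests on its brass end, which is at (326,306). The blocks are at (150,210) and (288,212), both clear of the bar. Next I move the shut fingers beyond the brass end.

Call:
move_arm(plan=[[0,0,1.6,-3,4.7,0,-1],[0,0,1.6,-7,4.7,4,-1],[0,0,1.6,-11.4,4.7,8,-1],[0,0,1.6,-11.4,4.7,12,-1],[0,0,1.6,-11.4,4.7,12,-1]])

```text
time_s: 9.95
position: [0.5264, 0.2916, 0.0814]
tool_rot: [[-0.989, -0.15, -0.011], [-0.15, 0.989, -0.004], [0.012, -0.002, -1.0]]
ft_force: [-0.9, -0.1, 0.5]
grip_width: 0.0001
gripper_force: 0.0
```

Call:
move_arm(plan=[[0,0,0,0,0,4,-1],[0,0,0,0,0,8,-1],[0,0,0,0,0,8.3,-1],[0,0,0,0,0,8.3,-1]])

```text
time_s: 10.35
position: [0.5282, 0.2929, 0.0065]
tool_rot: [[-0.989, -0.151, 0.0], [-0.151, 0.989, 0.0], [-0.0, 0.0, -1.0]]
ft_force: [0.6, -1.0, 0.3]
grip_width: -0.0003
gripper_force: 0.0
```

```bash
cat >> h.py <<'E'
O=np.array([.558,.106]);U=np.array([-.150,.9887]);V=np.array([.9887,.150])
def st():
    o=env.observe();d=np.array(o["position"][:2])-O
    print(o["time_s"],"stand xy",np.round(1000*np.array([d@V,d@U]),1),"z",round(o["position"][2]*1000,1),"F",np.round(o["ft_force"],1),np.round(o["tool_rot"],3)[:,1])
E
python3 -c "
from h import *
st()
p=env.get_image('scene');q=env.get_image('side')
for w in(p,q):
  for n in('brass_end','black_end'):
    for r in env.tip_of(n,w)[:2]: print(n,round(r['conf'],2),np.round(r['pixel'],1),proj(w,[*(O+.15*U),.007]) if n[1]=='r' else proj(w,[*(O-.126*U),.06]))
"
```

```text
10.35 stand xy [ -1.4 189.2] z 6.5 F [ 0.6 -1.   0.3] [-0.151  0.989  0.   ]
brass_end 0.56 [264.3 237.5] [265.14930564 238.94274489]
brass_end 0.48 [313.5 248.5] [265.14930564 238.94274489]
black_end 0.94 [367.1 257. ] [366.16490346 255.17438606]
brass_end 0.88 [373.6 245. ] [375.52893257 249.17562318]
black_end 0.95 [276.6 247.4] [278.01079231 245.82773273]
```

Call:
move_arm(plan=[[0,0,0,0.1,-2,0,-1],[0,0,0,0.1,-3,0,-1],[0,0,0,0.1,-4,0,-1],[0,0,0,0.1,-5,0,-1],[0,0,0,0.1,-5.7,0,-1]])

```text
time_s: 11.15
position: [0.5351, 0.2402, 0.0061]
tool_rot: [[-0.989, -0.15, 0.0], [-0.15, 0.989, 0.008], [-0.002, 0.008, -1.0]]
ft_force: [-5.3, 31.8, 2.5]
grip_width: -0.0
gripper_force: 15.8
```

Call:
move_arm(plan=[[0,0,0,0,0,0,-1],[0,0,0,0,0,0,-1],[0,0,0,0,3,0,-1],[0,0,0,0,3,0,-1],[0,0,0,0,3,0,-1]])

```text
time_s: 11.65
position: [0.5313, 0.2661, 0.0054]
tool_rot: [[-0.988, -0.152, 0.0], [-0.152, 0.988, -0.0], [-0.0, -0.0, -1.0]]
ft_force: [-0.1, 0.4, 0.5]
grip_width: 0.0
gripper_force: 0.0
```

```bash
cat >> h.py <<'E'
def bar(views=("scene","side")):
    st()
    for v in views:
        w=env.get_image(v)
        for n,k in(('brass_end',.15),('black_end',-.13)):
            for r in env.tip_of(n,w)[:1]:
                # solve along-bar coordinate s and height z (in plane stand x=0)
                c,d=ray(w,r['pixel']); t=((O-c[:2])@V)/(d[:2]@V); X=c+t*d
                print(v,n,round(r['conf'],2),np.round(r['pixel'],1),"s %.0f z %.0f"%((X[:2]-O)@U*1000,X[2]*1000))
E
python3 -c "
from h import *
bar()"
```

```text
11.65 stand xy [ -2.4 162.3] z 5.4 F [-0.1  0.4  0.5] [-0.152  0.988 -0.   ]
scene brass_end 0.43 [224.4 290.5] s 300 z -281
scene black_end 0.79 [378.3 259.1] s -157 z 59
side brass_end 0.78 [362.4 245.6] s 110 z 25
side black_end 0.91 [267.6 246.1] s -154 z 63
```

Call:
move_arm(plan=[[0,0,0,0,0,0,-1],[0,0,0,0,0,0,-1],[0,0,0,0,0,0,-1],[0,0,0,0,0,0,-1],[0,0,0,0,0,0,-1]])

```text
time_s: 12.45
position: [0.5313, 0.2659, 0.0051]
tool_rot: [[-0.989, -0.151, 0.0], [-0.151, 0.989, -0.0], [-0.0, -0.0, -1.0]]
ft_force: [0.6, 0.3, 0.9]
grip_width: 0.0003
gripper_force: 0.0
```

```bash
python3 -c "
from h import *
bar()
p=env.get_image('side')
tip('pointer_knob',p,.063)
q=env.get_image('scene');tip('pointer_knob',q,.063)
a=cv2.resize(p['color'][205:285,255:395],None,fx=5.6,fy=5.6,interpolation=cv2.INTER_CUBIC)
cv2.imwrite('pics/side1.png',a[:,:,::-1])
"
```

```text
12.45 stand xy [ -2.4 162.1] z 5.1 F [0.6 0.3 0.9] [-0.151  0.989 -0.   ]
scene brass_end 0.74 [274.7 239. ] s 122 z 18
scene black_end 0.91 [378.6 257.2] s -157 z 66
side brass_end 0.56 [362.9 244.7] s 112 z 28
side black_end 0.91 [267.9 245.4] s -153 z 65
pointer_knob 0.42 [213. 266.] [ 659. -181.]
pointer_knob 0.38 [308. 242.] [568.  63.]
pointer_knob 0.35 [317. 200.] [345.  98.]
pointer_knob 0.41 [341. 241.] [585.  57.]
pointer_knob 0.41 [439. 263.] [ 642. -184.]
pointer_knob 0.37 [269. 310.] [311.  92.]
```

View pics/side1.png

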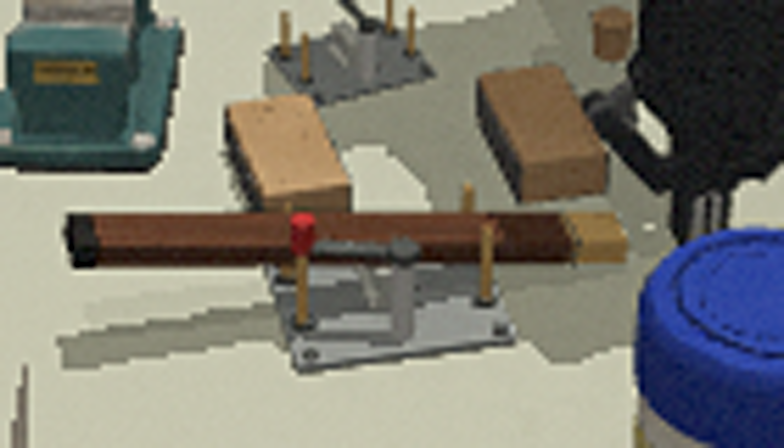

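The crop shows the bar from (65,240) to (625,237), while the stand's own slope rises to the right, so the brass end is still down. I'll push on in smaller steps and watch the force.

Call:
move_arm(plan=[[0,0,0,0,-1.5,0,-1],[0,0,0,0,-2.2,0,-1],[0,0,0,0,-2.6,0,-1],[0,0,0,0,-2.9,0,-1]])

```text
time_s: 13.35
position: [0.5358, 0.2369, 0.0052]
tool_rot: [[-0.989, -0.15, -0.0], [-0.15, 0.989, 0.001], [-0.0, 0.001, -1.0]]
ft_force: [0.6, 2.7, -0.7]
grip_width: -0.0001
gripper_force: 1.4
```

Call:
move_arm(plan=[[0,0,0,0,0,0,-1]])

```text
time_s: 13.45
position: [0.5358, 0.2369, 0.0052]
tool_rot: [[-0.989, -0.151, 0.0], [-0.151, 0.989, 0.0], [-0.0, 0.0, -1.0]]
ft_force: [-0.4, 0.5, -0.1]
grip_width: -0.0001
gripper_force: 0.0
```

```bash
python3 -c "
from h import *
bar()"
```

```text
13.45 stand xy [ -2.3 132.8] z 5.2 F [-0.4  0.5 -0.1] [-0.151  0.989  0.   ]
scene brass_end 0.76 [278.  243.2] s 113 z 6
scene black_end 0.93 [379.4 258.6] s -160 z 62
side brass_end 0.21 [303.8 240.9] s -56 z 66
side black_end 0.64 [266.5 246.1] s -157 z 64
```

Call:
move_arm(plan=[[0,0,0,0,-0.3,0,-1],[0,0,0,0,-0.6,0,-1],[0,0,0,0,-0.8,0,-1],[0,0,0,0,-0.8,0,-1]])

```text
time_s: 14.15
position: [0.5369, 0.2291, 0.0051]
tool_rot: [[-0.989, -0.151, 0.0], [-0.151, 0.989, -0.0], [-0.0, -0.0, -1.0]]
ft_force: [-0.3, 0.6, -0.8]
grip_width: -0.0
gripper_force: 0.4
```

Call:
move_arm(plan=[[0,0,0,0,1.5,0,-1],[0,0,0,0,2,0,-1],[0,0,0,0,2,0,-1],[0,0,0,0,2,0,-1],[0,0,0,0,2,0,-1]])

```text
time_s: 14.65
position: [0.5338, 0.2491, 0.0051]
tool_rot: [[-0.989, -0.151, -0.0], [-0.151, 0.989, -0.0], [0.0, -0.0, -1.0]]
ft_force: [-0.4, -0.7, 0.0]
grip_width: 0.0005
gripper_force: 0.0
```

```bash
python3 -c "
from h import *
bar()"
```

```text
14.65 stand xy [ -2.5 145.1] z 5.1 F [-0.4 -0.7  0. ] [-0.151  0.989 -0.   ]
scene brass_end 0.87 [275.7 239.8] s 119 z 16
scene black_end 0.96 [379.  255.5] s -158 z 72
side brass_end 0.98 [360.8 248.9] s 106 z 15
side black_end 0.61 [261.3 243.5] s -170 z 74
```

Call:
move_arm(plan=[[0,0,0,0,-1.6,0,-1],[0,0,0,0,-2.0,0,-1],[0,0,0,0,-2.4,0,-1],[0,0,0,0,-2.7,0,-1],[0,0,0,0,-3.0,0,-1]])

```text
time_s: 15.45
position: [0.5384, 0.2195, 0.0051]
tool_rot: [[-0.989, -0.151, 0.0], [-0.151, 0.989, 0.0], [-0.0, 0.0, -1.0]]
ft_force: [-0.4, 2.7, -0.3]
grip_width: -0.0002
gripper_force: 1.2
```

Call:
move_arm(plan=[[0,0,0,0,0,0,-1],[0,0,0,0,1.5,0,-1],[0,0,0,0,3,0,-1],[0,0,0,0,3,0,-1],[0,0,0,0,3,0,-1]])

```text
time_s: 15.95
position: [0.5335, 0.2499, 0.005]
tool_rot: [[-0.988, -0.153, -0.0], [-0.153, 0.988, -0.0], [0.0, -0.0, -1.0]]
ft_force: [-0.3, -0.4, -0.2]
grip_width: -0.0002
gripper_force: 0.0
```

Call:
move_arm(plan=[[0,0,0,0,0,0,-1],[0,0,0,0,0,0,-1],[0,0,0,0,0,0,-1],[0,0,0,0,0,0,-1],[0,0,0,0,0,0,-1]])

```text
time_s: 16.45
position: [0.5339, 0.249, 0.0051]
tool_rot: [[-0.989, -0.151, -0.0], [-0.151, 0.989, -0.0], [0.0, -0.0, -1.0]]
ft_force: [0.3, 0.3, -0.4]
grip_width: -0.0
gripper_force: 0.0
```

```bash
python3 -c "
from h import *
bar()"
```

```text
16.45 stand xy [ -2.4 145. ] z 5.1 F [ 0.3  0.3 -0.4] [-0.151  0.989 -0.   ]
scene brass_end 0.69 [278.8 236.7] s 110 z 32
scene black_end 0.68 [387.3 262.6] s -181 z 56
side brass_end 0.82 [358.1 244.5] s 98 z 31
side black_end 0.59 [258.8 255.6] s -179 z 36
```

Call:
move_arm(plan=[[0,0,0,0,0.3,-4,-1],[0,0,0,0,0.3,-9,-1],[0,0,0,0,0.3,-14,-1],[0,0,0,0,0.3,-19,-1],[0,0,0,0,0.3,-20,-1]])

```text
time_s: 17.25
position: [0.535, 0.2526, 0.2114]
tool_rot: [[-0.988, -0.151, 0.01], [-0.151, 0.988, 0.003], [-0.011, 0.001, -1.0]]
ft_force: [0.3, -0.3, -0.3]
grip_width: -0.0003
gripper_force: 0.0
```

Call:
move_arm(plan=[[0,0,0,2,-4,0,-1],[0,0,0,4,-8,0,-1],[0,0,0,6,-12,0,-1],[0,0,0,9,-16,0,-1],[0,0,0,9,-16,0,-1]])

```text
time_s: 17.75
position: [0.4664, 0.0769, 0.2047]
tool_rot: [[-0.989, -0.146, -0.002], [-0.146, 0.989, -0.001], [0.002, -0.001, -1.0]]
ft_force: [0.4, -0.0, -0.4]
grip_width: -0.0003
gripper_force: 0.0
```

Call:
move_arm(plan=[[0,0,0,0,0,0,-1],[0,0,0,0,0,0,-1],[0,0,0,0,0,0,-1],[0,0,0,0,0,0,-1],[0,0,0,0,0,0,-1]])

```text
time_s: 18.25
position: [0.4687, 0.0809, 0.2049]
tool_rot: [[-0.988, -0.152, -0.0], [-0.152, 0.988, 0.0], [0.0, 0.0, -1.0]]
ft_force: [-0.1, 0.5, 0.2]
grip_width: -0.0002
gripper_force: 0.0
```

Call:
move_arm(plan=[[0,0,0,0,0,0,-1],[0,0,0,0,0,0,-1],[0,0,0,0,0,0,-1],[0,0,0,0,0,0,-1],[0,0,0,0,0,0,-1]])

```text
time_s: 18.75
position: [0.4686, 0.0803, 0.2051]
tool_rot: [[-0.989, -0.151, 0.0], [-0.151, 0.989, -0.0], [-0.0, -0.0, -1.0]]
ft_force: [-0.1, -0.5, -0.1]
grip_width: 0.0006
gripper_force: 0.0
```

```bash
python3 -c "
from h import *
bar(('scene','side','wrist'))
p=env.get_image('wrist'); save(p,'w6.png')
tip('pointer_knob',p,.063); tip('edge',p,.029); tip('pointer',p,.052)
q=env.get_image('side');tip('pointer_knob',q,.063)
"
```

```text
18.75 stand xy [-92.2 -12. ] z 205.1 F [-0.1 -0.5 -0.1] [-0.151  0.989 -0.   ]
scene brass_end 0.82 [278.9 235.9] s 110 z 35
scene black_end 0.59 [384.9 267.1] s -177 z 37
side brass_end 0.87 [355.5 244.8] s 90 z 31
side black_end 0.64 [257.2 255.5] s -183 z 37
wrist brass_end 0.96 [434.6 305.8] s 107 z 32
wrist black_end 0.83 [155.7 313.2] s -171 z 49
pointer_knob 0.97 [370.  55.] [331.  99.]
pointer_knob 0.91 [ 25. 360.] [ 645. -181.]
pointer_knob 0.17 [589. 393.] [598. 374.]
edge 0.79 [ 49. 349.] [ 656. -184.]
edge 0.65 [364.  72.] [337.  99.]
edge 0.29 [292. 309.] [569.  68.]Traceback (most recent call last):
  File "<string>", line 5, in <module>
    tip('pointer_knob',p,.063); tip('edge',p,.029); tip('pointer',p,.052)
                                                    ~~~^^^^^^^^^^^^^^^^^^
  File "h.py", line 15, in tip
    for r in env.tip_of(n,p)[:k]: print(n,round(r["conf"],2),np.round(r["pixel"],0),np.round(at(p,r["pixel"],z)*1000)[:2])
             ~~~~~~~~~~^^^^^
ValueError: it knows: bar, bar_middle, black_end, block, block_a_centre, block_b_centre, brass_end, cork_bung_centre, dropper_bottle_centre, edge, masking_tape_centre, pointer_knob, stand, tuner_centre, wax_tin_c
```

View pics/w6.png

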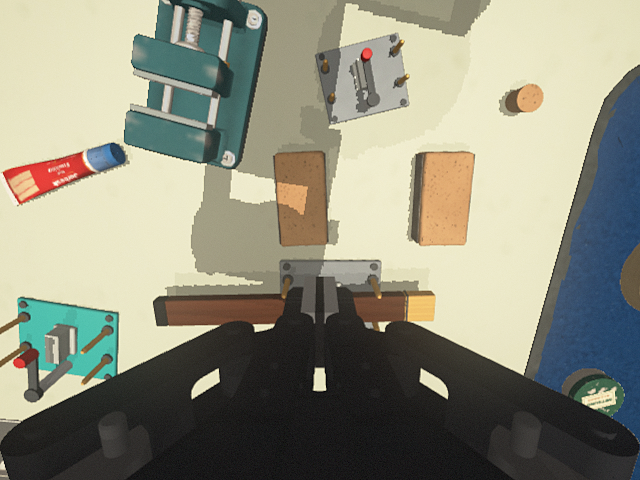

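The wrist view shows the bar level over the edge, from (155,310) to (434,306), with both ends about 35 mm up. It balances. Next I locate the knob, which the fingers hide here, from the far side.

Call:
move_arm(plan=[[0,0,0,-4,-1.5,1,-1],[0,0,0,-8,-3,3,-1],[0,0,0,-12,-4.5,5,-1],[0,0,0,-14.5,-4.8,6.5,-1],[0,0,0,-14.5,-4.8,6.5,-1]])

```text
time_s: 19.85
position: [0.6205, 0.0544, 0.1368]
tool_rot: [[-0.989, -0.15, -0.004], [-0.15, 0.989, 0.0], [0.004, 0.001, -1.0]]
ft_force: [0.0, 0.0, 0.1]
grip_width: 0.0001
gripper_force: 0.0
```

```bash
python3 -c "
from h import *
bar()
for v in('wrist','side'):
  p=env.get_image(v)
  for r in env.tip_of('pointer_knob',p)[:4]:
    X=at(p,r['pixel'],.063);d=X[:2]-O;a=np.array([d@V,d@U])*1000;print(v,round(r['conf'],2),np.round(r['pixel']),np.round(a),'theta',round(np.arctan2(-a[1],36-a[0]),2),'rad',round(np.hypot(a[0]-36,a[1])))
"
```

```text
19.85 stand xy [ 54.1 -60.4] z 136.8 F [0.  0.  0.1] [-0.15   0.989  0.001]
scene brass_end 0.8 [281.1 235.5] s 103 z 39
side brass_end 0.67 [359.5 239.8] s 101 z 47
side black_end 0.94 [258.5 254.5] s -180 z 40
wrist 0.79 [341. 198.] [ 20. -45.] theta 1.22 rad 48
side 0.62 [308. 241.] [ -2. -45.] theta 0.87 rad 59
side 0.45 [212. 263.] [  42. -301.] theta 1.59 rad 301
```

Call:
move_arm(plan=[[0,0,0,0,0,3,-1],[0,0,0,0,0,6,-1],[0,0,0,0,0,7.4,-1],[0,0,0,0,0,7.4,-1]])

```text
time_s: 20.75
position: [0.618, 0.0549, 0.0642]
tool_rot: [[-0.989, -0.151, -0.004], [-0.151, 0.989, 0.0], [0.004, 0.001, -1.0]]
ft_force: [-0.6, 0.2, -0.1]
grip_width: -0.0001
gripper_force: 0.0
```

Call:
move_arm(plan=[[0,0,0,1.6,0.8,0,-1],[0,0,0,2.7,0.9,0,-1],[0,0,0,3.7,1.2,0,-1],[0,0,0,4.6,1.6,0,-1],[0,0,0,5.4,2.3,0,-1]])

```text
time_s: 21.25
position: [0.5623, 0.0693, 0.067]
tool_rot: [[-0.989, -0.151, 0.002], [-0.151, 0.989, -0.0], [-0.002, -0.001, -1.0]]
ft_force: [0.4, -0.5, 0.6]
grip_width: 0.0
gripper_force: 0.2
```

```bash
python3 -c "
from h import *
bar()
for v in('scene','side','wrist'):
  p=env.get_image(v)
  for r in env.tip_of('pointer_knob',p)[:4]:
    X=at(p,r['pixel'],.063);d=X[:2]-O;a=np.array([d@V,d@U])*1000;print(v,round(r['conf'],2),np.round(r['pixel']),np.round(a),'theta',round(np.arctan2(-a[1],36-a[0]),2),'rad',round(np.hypot(a[0]-36,a[1])))
"
```

```text
21.25 stand xy [ -1.3 -36.9] z 67.0 F [ 0.4 -0.5  0.6] [-0.151  0.989 -0.001]
scene brass_end 0.85 [280.8 236.2] s 104 z 36
scene black_end 0.79 [384.7 267.9] s -176 z 34
side brass_end 0.66 [357.4 240.8] s 95 z 44
side black_end 0.84 [257.3 254.5] s -183 z 40
scene 0.7 [381. 265.] [ -21. -170.] theta 1.25 rad 179
scene 0.47 [271. 309.] [-240.   21.] theta -0.08 rad 277
scene 0.39 [442. 264.] [  41. -307.] theta 1.59 rad 308
side 0.6 [313. 237.] [-16. -28.] theta 0.49 rad 59
side 0.38 [211. 262.] [  37. -303.] theta 1.58 rad 303
side 0.38 [442. 264.] [171. 267.] theta -2.04 rad 299
wrist 0.73 [348. 280.] [ -7. -23.] theta 0.49 rad 49
```

Call:
move_arm(plan=[[0,0,0,0,-0.2,0.4,-1],[0,0,0,0.6,0.7,0.5,-1],[0,0,0,0.85,1.1,0.5,-1],[0,0,0,1.05,1.5,0.5,-1],[0,0,0,1.05,1.5,0.5,-1]])

```text
time_s: 22.35
position: [0.5515, 0.0829, 0.0626]
tool_rot: [[-0.989, -0.151, 0.006], [-0.151, 0.989, 0.0], [-0.006, -0.001, -1.0]]
ft_force: [2.1, 2.1, 9.4]
grip_width: -0.0002
gripper_force: 4.8
```

Call:
move_arm(plan=[[0,0,0,0,0.1,0,-1],[0,0,0,0,0.2,0,-1]])

```text
time_s: 22.55
position: [0.5511, 0.0844, 0.0626]
tool_rot: [[-0.989, -0.151, 0.005], [-0.151, 0.989, -0.0], [-0.005, -0.001, -1.0]]
ft_force: [1.2, -0.8, 9.9]
grip_width: -0.0002
gripper_force: 5.4
```

```bash
cat >> h.py <<'E'
def knob(vs=('side','wrist')):
  for v in vs:
    p=env.get_image(v)
    for r in env.tip_of('pointer_knob',p)[:4]:
      X=at(p,r['pixel'],.063);d=X[:2]-O;a=np.array([d@V,d@U])*1000
      if np.hypot(*a)<80: print(v,round(r['conf'],2),np.round(r['pixel']),np.round(a),'theta',round(np.arctan2(-a[1],36-a[0]),2))
E
python3 -c "
from h import *
st();knob()
"
```

```text
22.55 stand xy [-10.  -20.4] z 62.6 F [ 1.2 -0.8  9.9] [-0.151  0.989 -0.001]
side 0.44 [321. 231.] [-42.   1.] theta -0.01
wrist 0.85 [353. 291.] [-12.  -4.] theta 0.09
```

Call:
move_arm(plan=[[0,0,0,0,0,-0.3,-1],[0,0,0,0,0.2,-0.3,-1],[0,0,0,0,0.3,-0.3,-1],[0,0,0,0,0.4,-0.3,-1],[0,0,0,0,0.4,-0.3,-1]])

```text
time_s: 23.25
position: [0.5485, 0.0887, 0.0638]
tool_rot: [[-0.989, -0.151, -0.001], [-0.151, 0.989, -0.0], [0.001, 0.0, -1.0]]
ft_force: [-0.1, 0.3, -0.3]
grip_width: 0.0
gripper_force: 0.0
```

```bash
python3 -c "
from h import *
st();knob();bar()
"
```

```text
23.25 stand xy [-12.  -15.7] z 63.8 F [-0.1  0.3 -0.3] [-0.151  0.989  0.   ]
side 0.39 [322. 236.] [-15.  -2.] theta 0.05
wrist 0.6 [345. 294.] [-12.  -3.] theta 0.07
23.45 stand xy [-11.8 -15.8] z 64.0 F [-0.   0.3  0.1] [-0.151  0.989  0.   ]
scene brass_end 0.86 [279.9 234.8] s 107 z 40
scene black_end 0.9 [383.5 265.9] s -173 z 40
side brass_end 0.2 [303.6 241.5] s -56 z 64
side black_end 0.78 [258.3 251.4] s -179 z 50
```

Call:
move_arm(plan=[[0,0,0,0,0.15,0,-1],[0,0,0,0,0.3,0,-1]])

```text
time_s: 23.95
position: [0.5482, 0.0915, 0.0641]
tool_rot: [[-0.989, -0.151, -0.0], [-0.151, 0.989, -0.0], [0.0, -0.0, -1.0]]
ft_force: [0.3, -1.5, -0.7]
grip_width: -0.0001
gripper_force: 0.7
```

Call:
move_arm(plan=[[0,0,0,0,0.15,0,-1],[0,0,0,0,0.15,0,-1]])

```text
time_s: 24.15
position: [0.5481, 0.0921, 0.0641]
tool_rot: [[-0.988, -0.151, -0.0], [-0.151, 0.988, -0.002], [0.0, -0.002, -1.0]]
ft_force: [-0.5, -7.7, -0.3]
grip_width: -0.0003
gripper_force: 3.4
```

```bash
python3 -c "
from h import *
st();knob();bar(('side',))
"
```

```text
24.15 stand xy [-11.8 -12.3] z 64.1 F [-0.5 -7.7 -0.3] [-0.151  0.988 -0.002]
side 0.54 [322. 235.] [-23.  -0.] theta 0.01
side 0.28 [309. 250.] [ 40. -49.] theta 1.66
wrist 0.54 [345. 294.] [-12.  -0.] theta 0.0
24.35 stand xy [-11.9 -12.3] z 64.1 F [-0.1 -7.1 -0. ] [-0.151  0.989 -0.002]
side brass_end 0.9 [357.8 242.1] s 96 z 39
```

The force jumped to 7.7 N, so the pointer is at its stop. Now I back off, rise and check.

Call:
move_arm(plan=[[0,0,0,0,-1,0,-1],[0,0,0,0,-2,-1,-1],[0,0,0,0,-2,-6,-1],[0,0,0,2,-2,-11,-1],[0,0,0,4,-2,-15,-1]])

```text
time_s: 25.0
position: [0.5114, 0.0666, 0.2167]
tool_rot: [[-0.989, -0.151, 0.001], [-0.151, 0.989, 0.0], [-0.001, -0.0, -1.0]]
ft_force: [0.5, 0.1, 0.1]
grip_width: 0.0001
gripper_force: 0.0
```

Call:
move_arm(plan=[[0,0,0,4,-4,-4,-1],[0,0,0,8,-7,-4,-1],[0,0,0,8,-10,-4,-1],[0,0,0,8,-10,-4,-1],[0,0,0,8,-10,-4,-1]])

```text
time_s: 25.5
position: [0.4475, -0.0445, 0.2548]
tool_rot: [[-0.989, -0.149, 0.001], [-0.149, 0.989, 0.0], [-0.001, -0.0, -1.0]]
ft_force: [0.0, 0.1, 1.0]
grip_width: -0.0002
gripper_force: 0.0
```

Call:
move_arm(plan=[[0,0,0,0,0,0,-1],[0,0,0,0,0,0,-1],[0,0,0,0,0,0,-1],[0,0,0,0,0,0,-1],[0,0,0,0,0,0,-1]])

```text
time_s: 26.0
position: [0.4476, -0.0434, 0.254]
tool_rot: [[-0.988, -0.152, -0.0], [-0.152, 0.988, 0.0], [0.0, 0.0, -1.0]]
ft_force: [-0.1, 0.1, -0.2]
grip_width: 0.0
gripper_force: 0.0
```

Call:
move_arm(plan=[[0,0,0,0,0,0,-1],[0,0,0,0,0,0,-1],[0,0,0,0,0,0,-1],[0,0,0,0,0,0,-1],[0,0,0,0,0,0,-1]])

```text
time_s: 26.5
position: [0.4476, -0.0438, 0.2541]
tool_rot: [[-0.989, -0.151, 0.0], [-0.151, 0.989, -0.0], [-0.0, -0.0, -1.0]]
ft_force: [-0.1, 1.2, 0.3]
grip_width: 0.0003
gripper_force: 0.0
```

```bash
python3 -c "
from h import *
bar(('scene','side','wrist'));knob(('scene','side','wrist'))
for n,z in(('block_a_centre',.0145),): 
  p=env.get_image('wrist'); tip(n,p,z)
"
```

```text
26.5 stand xy [-131.6 -131.5] z 254.1 F [-0.1  1.2  0.3] [-0.151  0.989 -0.   ]
scene brass_end 0.71 [279.9 234. ] s 107 z 43
scene black_end 0.71 [384.3 266.5] s -175 z 39
side brass_end 0.75 [360.9 242.9] s 105 z 35
side black_end 0.79 [261.5 255.1] s -172 z 36
wrist brass_end 0.57 [519.1 317. ] s 109 z 32
wrist black_end 0.65 [516.3 313.9] s 110 z 24
scene 0.54 [320. 245.] [-14.  -9.] theta 0.19
side 0.55 [322. 236.] [-18.  -3.] theta 0.06
wrist 0.67 [439. 320.] [-14.   1.] theta -0.01
block_a_centre 0.85 [525. 224.] [433. 197.]
block_a_centre 0.56 [102.  59.] [ 331. -286.]
```

The bar is level and the pointer is at its stop. The scene camera read about 7 mm low in y on the knob before as well, which explains its 0.19. Handing in.

```bash
python3 -c "
from rig import env
print(env.close_job())"
```

```text
the job is handed in; nothing more can be done
None
```

The job is handed in at about 27 s: both blocks are out on the table, the bar balances level on the edge, and the pointer is swung across to its stop.

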